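# Slide the spacer along the rail into its corner nest

### The arm

A 6-joint arm with a two-finger parallel gripper is mounted at the origin on a cart in front of the work surface, level with it; the furniture and walls round the work are solid. World frame = base frame: x ahead of the robot, y to its left, z up, the work surface at z = 0. Lengths are in m, angles in rad, forces in N, time in s.
With the tool pointing down it reaches from about 0.425 to 0.925 m from the base axis. Payload 12.5 kg.
Tool frame: the origin (TCP) lies midway between the tips of the shut fingers; the grasp point (between the pads) lies 19 mm behind it; x points along the fingers, z is the direction in which the jaws open and shut, and the axes are right-handed (so a half turn about x gives the same grasp; the last joint's range is limited). The gripper opens to 85 mm and grips with 20 to 120 N. Pads are 22 mm wide; open, the fingers measure 114 mm over their backs; the gripper's body (76 mm by 85 mm) begins 54 mm behind the grasp point. The pads swing forward as they close: fully open they stand 13 mm farther back than shut.
Start: joints at [1.011, 0.491, 1.559, -0, 1.092, -0.106], TCP at [0.274, 0.562, 0.231] pointing down, gripper open.
Joint ranges: [-3.1, 3.1], [-0.84, 2.19], [0.05, 2.79], [-1.13, 4.28], [0.06, 2.93], [-2.69, 2.69]. Speed limits (rad/s): [2.22, 2.22, 2.79, 3.14, 3.14, 3.14].

### API

Orientations are given as a unit quaternion [w, x, y, z].
In Python, from cell import arm gives the robot as it stands.
- The arm moves only by the shell command python3 -m pendant 'ROWS'. ROWS is JSON, a list of rows, each a list of 5 numbers: the closure, from -1 (fully open) to 1 (shut), then the shift along the tool's x, y, z in m, then the turn about the tool's x in rad. A call has 1 to 12 rows; each row is the pose to reach, as a shift and turn from the pose measured when the call began, along the tool's axes at that moment; what a row does not reach only later rows make up. A row lasts 1/10 s, in which the tool goes at most 50 mm and 8.59 degrees, less where a joint would pass 70% of its speed; a pose out of reach is approached as far as the arm can. A call with a gripper value outside its range is refused whole. The fingers move at their own pace and stop on an object; the grip force is fixed at half the most. Time passes only in rows, so rows that repeat a pose let the fingers close. It gives the time, the measured TCP pose, the force and the opening at its end, in the units of the state.
- arm.read_state(): the state, without advancing time (a new reading comes with each control period).
- arm.get_image(name): name is "scene" or "top"; returns a dict with "image" (384x512x3 uint8, blue, green, red), "fx", "fy", "cx", "cy" (pixels), "cam_to_world" (4x4, takes a point from camera to world coordinates). Camera axes: x right, y up, looking along -z (the intrinsics and any distortion apply to the point x, -y, -z); pixel columns grow to the right and rows downward; lengths in m; the calibration is good to about 2 mm. A picture is of the moment at which its call begins. There is no depth.
- arm.sign_off(): hands the job in, once; it reports no verdict.
Trained networks look in a picture, given as the dict that the camera call returned (one of the last four; its "shot" number tells which), for a name from the list of things; names that differ only in an ending like _2 or _b are one class to them, and where a whole thing is asked for, a point or a joint stands for the part that bears it (a point fixed in the world has none). Each returns a list of dicts, best first, with "confidence" (0 to 1); they miss things now and then, are a little off and sometimes report something else, mostly with a low value. They report only what shows in the picture. A call takes as long as a camera call. They do not tell look-alikes from the thing itself.
- arm.find_in(name, picture): "point" ([column, row] in pixels, amid what is visible of it).
The state is a dict: "time_s": time; "qpos": joint angles; "qvel": joint speeds; "effort": joint torques, N m; "eef_pos": TCP position; "ee_rot": TCP orientation; "wrist_force": force on the tool from outside, world axes, zero at the start; "ft_torque": the same for the moment, N m; "gripper_width": opening from 0.0 (shut) to 1.0 (fully open).
Only numpy, scipy, OpenCV 4.12 (cv2) and the standard library are available. Lean on these libraries where they do the work, as an engineer would, in place of code of your own. Each camera call takes 0.05 s, during which the arm holds its last target.

### The job

Set up the registration board for the next print: with your fingertips, first push the black spacer block, from where it lies, straight across until it is flat against the long metal rail, then slide it along the rail, keeping it against the rail all the way, until it sits fully home in the corner nest, touching the end stop. Never pick the block up or tip it; it only slides on the board. Let go of it, and leave the black knob, the wooden wedge and the tape roll where they are.

Things in the scene. Friction and masses are not known exactly. Their poses are not given: they have to be found in the camera images.
- setup_board: Fixed waxed plywood board, 200 (x) x 360 (y) x 12 mm, flat on the table. Origin at the centre of its underside; x points across the board to the rail, y along the rail to the nest. Top face 12 mm above the origin. Aluminium fences 14 mm high stand on it: a long rail, an end stop across it (inner face at y = +150 mm) and a short lip, which form a corner nest open towards -y and above.
- rail_mid (a point): Upper edge of the rail's inner face, half-way along the board: x = +75, y = 0, z = +26 mm in the board's frame. The rail is 12 mm thick and runs the board's length along y.
- lip_end (a point): Upper inner corner of the lip where its straight part begins: x = +36, y = +120, z = +26 mm in the board's frame. The lip is 12 mm thick, lies opposite the rail (39 mm clear between them) and runs from here to the end stop at y = +150 mm; a slanted lead-in reaches back to about y = +112 mm.
- spacer: Loose black plastic block, 36 (x) x 60 (y) x 18 mm high, 90 g (varies), flat on the board near its -y half; two small screw heads in the top. Origin at the centre of its underside; its long axis is y. Its top stands 4 mm above the fences. It slides easily (friction about 0.25 on board and fences); a fingertip pressed on it with some 5 to 10 N, from above or from the side, drags it along.
- nest_seat (a point): Point on the board's top where the spacer's origin lies when the spacer is fully home: long side against the rail, end against the end stop, long axis parallel to the rail. In the board's frame: x = +57, y = +120, z = +12 mm. Axes as the board's.
- clamp_knob: Loose black seven-lobed clamp knob, 47 mm across, 27 mm high, lying on the board away from the rail, towards the nest end; origin at the centre of its underside. To be left alone.
- wedge: Loose wooden wedge, 30 x 90 x 22 mm, on the table beyond the board's -y end; origin at the centre of its underside. To be left alone.
- tape_roll: Loose roll of tape, 72 mm across, 18 mm high, lying flat on the table behind the rail; origin at the centre of its underside. To be left alone.
There are look-alikes about, which are no part of the job. What is shaped like the spacer but orange or white is not meant.

How it is judged:
On the way:
1. the spacer lies flat against the rail (gap under 4 mm, within 0.08 rad), still at least 90 mm short of home (x of spacer in the frame of setup_board above 0.053 m and angle between the y axis of spacer and the y axis of setup_board, either way round below 0.08 rad and y of spacer in the frame of setup_board below 0.03 m), for 0.2 s.
At the end, for the whole second after the job is handed in: The spacer lies flat and at rest in the nest: within 4 mm of the rail, within 3 mm of the end stop, parallel to the rail within 0.08 rad; knob, wedge and tape roll are within 12 mm of where they were (x of spacer in the frame of setup_board above 0.053 m and y of spacer in the frame of setup_board above 0.117 m and z of spacer in the frame of setup_board below 0.015 m and angle between the y axis of spacer and the y axis of setup_board, either way round below 0.08 rad and linear speed of spacer below 0.01 m/s and distance of each of clamp_knob, wedge, tape_roll from where it was at the start of the episode below 0.012 m); the robot touches nothing.
It fails at once if the spacer is lifted more than 8 mm off the board (z of spacer in the frame of setup_board above 0.02 m).
It fails at once if the spacer is tipped more than 0.3 rad (angle between spacer's own z axis and vertical above 0.3 rad).
It fails at once if the spacer is more than 7 mm off the rail in the last 90 mm before the stop (y of spacer in the frame of setup_board above 0.03 m and x of spacer in the frame of setup_board below 0.05 m).
It fails at once if a bystander is knocked away (over 20 mm) (distance of any of clamp_knob, wedge, tape_roll from where it was at the start of the episode above 0.02 m).
It also fails if it takes over 45 s, if anything falls off the work surface, if the arm or the gripper's body presses on something with over 40 N, if the wrist force passes 120 N, or if a joint passes its speed limit or range.

## Working session

There is one attempt and no reset: what is moved stays moved. The work goes in short steps, Python scripts to look and compute and a shell command to move; the robot and the scene stay as the last step left them, time stands still between calls to the robot, and variables do not carry over. Pictures are saved under pics/ and viewed, and the job is handed in when it is done.

```bash
mkdir -p pics; ls
python3 - <<'E'
from cell import arm
import cv2
s=arm.read_state();print({k:s[k] for k in('time_s','eef_pos','ee_rot','wrist_force','gripper_width')})
for n in('scene','top'):
    p=arm.get_image(n);cv2.imwrite(f'pics/{n}0.png',p['image']);print(n,p['fx'],p['fy'],p['cx'],p['cy'],p['cam_to_world'],[k for k in p])
    for o in('spacer','setup_board','rail_mid','lip_end','clamp_knob','wedge','tape_roll','nest_seat'):
        print(o,[(r['point'],round(r['confidence'],2)) for r in arm.find_in(o,p)][:4])
E
```

```text
pics
{'time_s': 0.0, 'eef_pos': array([0.27385015, 0.56155864, 0.23070593]), 'ee_rot': array([ 0.59929856, -0.37487356,  0.60003441,  0.37452603]), 'wrist_force': array([-0.0416644 , -0.4116984 ,  0.79504501]), 'gripper_width': 1.0009610757966316}
scene 368.41476816607786 368.41476816607786 249.9041634321774 199.2001525066313 [[ 0.46031541  0.43673836 -0.77289671 -0.14469685]
 [-0.88741343  0.25053291 -0.38695047 -0.50767374]
 [ 0.02463995  0.86399818  0.50289165  0.52429395]
 [ 0.          0.          0.          1.        ]] ['image', 'fx', 'fy', 'cx', 'cy', 'cam_to_world', 'shot']
spacer [([322.0, 218.3], 0.88), ([230.6, 219.7], 0.7), ([269.4, 268.6], 0.62), ([338.0, 242.9], 0.6)]
setup_board [([209.8, 205.9], 0.56)]
rail_mid [([209.2, 205.9], 0.93)]
lip_end [([213.6, 207.4], 0.62)]
clamp_knob [([164.4, 192.9], 0.58)]
wedge [([287.0, 237.0], 0.88), ([210.2, 206.4], 0.38)]
tape_roll [([242.4, 179.9], 0.59)]
nest_seat [([208.7, 205.9], 0.85)]
top 493.86786729809955 493.86786729809955 257.3044863451846 192.11864977706074 [[ 0.01080681  0.98890854 -0.14813206  0.44328111]
 [-0.99949394  0.01511507  0.02798908 -0.12070991]
 [ 0.02991767  0.14775463  0.98857145  1.01823502]
 [ 0.          0.          0.          1.        ]] ['image', 'fx', 'fy', 'cx', 'cy', 'cam_to_world', 'shot']
spacer [([319.1, 276.9], 0.93), ([238.1, 222.8], 0.86), ([371.7, 202.7], 0.85), ([334.7, 164.9], 0.65)]
setup_board [([192.6, 199.6], 0.56)]
rail_mid [([194.1, 202.2], 0.68)]
lip_end [([186.6, 203.7], 0.76)]
clamp_knob [([137.9, 212.3], 0.75)]
wedge [([318.7, 224.5], 0.76)]
tape_roll [([210.0, 121.2], 0.86)]
nest_seat [([191.9, 201.7], 0.93), ([207.9, 119.5], 0.56)]
```

View pics/top0.png

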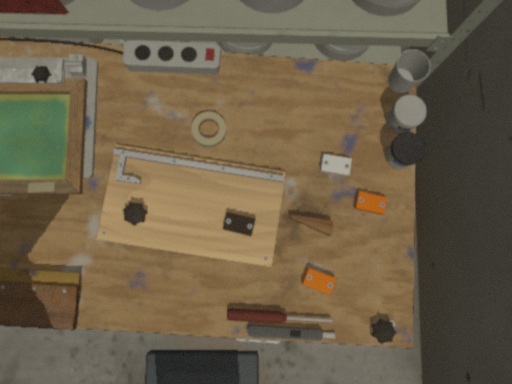

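View pics/scene0.png

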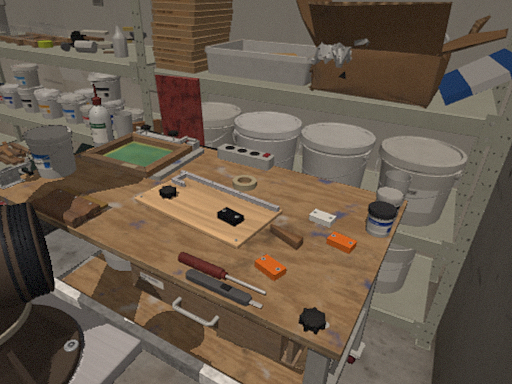

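Run:
```python
import cv2
i=cv2.imread('pics/top0.png')[110:300,80:290]
cv2.imwrite('pics/top0c.png',cv2.resize(i,None,fx=3,fy=3,interpolation=cv2.INTER_CUBIC))
```

```text
(no output)
```

View pics/top0c.png

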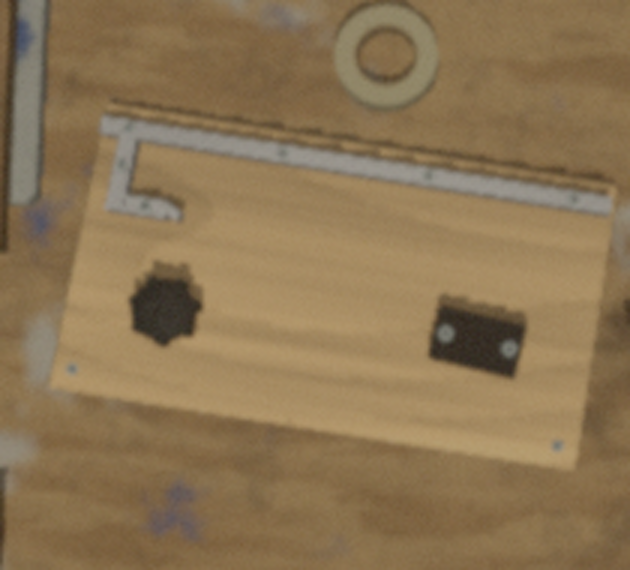

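Spacer-like things in the top picture are black (238,223), orange (319,277) and (372,203), and white (335,165). Only the black one at (238,223) lies on the board in its -y half with two screw heads, and the enlarged crop confirms it. The nest is at top-left, the knob at (135,212). Next I fit the board pose and measure the spacer.

```bash
cat > h.py <<'E'
import numpy as np,cv2
from scipy.optimize import least_squares
from scipy.spatial.transform import Rotation as R
def proj(p,P):
    T=np.linalg.inv(p['cam_to_world']);c=np.atleast_2d(P)@T[:3,:3].T+T[:3,3]
    return np.c_[p['fx']*c[:,0]/-c[:,2]+p['cx'],p['fy']*-c[:,1]/-c[:,2]+p['cy']]
def ray(p,uv,z):
    T=np.asarray(p['cam_to_world']);d=T[:3,:3]@[(uv[0]-p['cx'])/p['fx'],-(uv[1]-p['cy'])/p['fy'],-1]
    return T[:3,3]+d*(z-T[2,3])/d[2]
def w(b,P):
    P=np.atleast_2d(P);c,s=np.cos(b[2]),np.sin(b[2])
    return np.c_[b[0]+c*P[:,0]-s*P[:,1],b[1]+s*P[:,0]+c*P[:,1],P[:,2]]
E
python3 - <<'E'
from h import *
from cell import arm
p=arm.get_image('top')
cr=lambda L:[((u+.5)/3-.5+80,(v+.5)/3-.5+110) for u,v in L]
B=np.array([(-100,180,12),(-100,-180,12),(75,-180,26),(87,180,26),(100,-180,12),(100,180,12),(75,150,26)])/1e3
U=np.array(cr([(52,387),(575,468),(612,215),(101,113),(615,183),(108,100),(137,140)]))
f=lambda b:(proj(p,w(b,B))-U).ravel()
r=least_squares(f,[.45,0,-.1],loss='soft_l1');b=r.x
print('board',b,'res px',np.round(f(b).reshape(-1,2),1).tolist())
C=np.array(cr([(440,308),(525,322),(514,377),(430,357)]))
S=np.array([(18,30,30),(18,-30,30),(-18,-30,30),(-18,30,30)])/1e3
g=lambda q:(proj(p,w(q,S))-C).ravel()
q=least_squares(g,[.45,-.1,b[2]]).x
print('spacer',q,np.round(g(q).reshape(-1,2),1).tolist())
c,s=np.cos(b[2]),np.sin(b[2]);M=np.array([[c,s],[-s,c]])
print('in board',M@(q[:2]-b[:2]),q[2]-b[2])
print('nest world',w(b,[[.057,.12,.012]]))
print('knob in board',M@(ray(p,np.array(cr([(165,306)]))[0],.039)[:2]-b[:2]), 'tape', M@(ray(p,(208.5,128),.018)[:2]-b[:2]))
np.save('b.npy',b);np.save('q.npy',q)
im=cv2.resize(p['image'],None,fx=1.5,fy=1.5);
def dr(P,col):
    for a in proj(p,P):cv2.circle(im,tuple(int(round(x)) for x in (a+.5)*1.5-.5),2,col,-1)
dr(w(b,np.array([(75,0,26),(36,120,26),(36,150,26),(75,150,26),(75,-180,26),(-100,180,12),(-100,-180,12)])/1e3),(0,0,255));dr(w(q,S),(0,255,0))
cv2.imwrite('pics/fit.png',cv2.resize(im[150:450,120:460],None,fx=2,fy=2))
s=arm.read_state();print(s['eef_pos'],R.from_quat(np.roll(s['ee_rot'],-1)).as_matrix(),s['time_s'])
E
```

```text
board [ 0.56743564 -0.01661247 -0.14462021] res px [[-1.7, -0.0], [0.6, 1.0], [1.5, -0.3], [-1.3, 0.2], [1.7, -0.2], [-0.7, 0.1], [0.1, -0.8]]
spacer [ 0.52763791 -0.11220739 -0.1849396 ] [[-0.4, -0.7], [0.5, 0.5], [0.7, -0.3], [-0.8, 0.5]]
in board [-0.02560546 -0.10033249] -0.040319389620948054
nest world [[0.6411346  0.09392017 0.012     ]]
knob in board [-0.03596929  0.10648142] tape [ 0.16175593 -0.00601778]
[0.2739758  0.5617797  0.23134577] [[ 6.46430406e-05 -8.98781459e-01  4.38396949e-01]
 [ 1.09051556e-04  4.38396954e-01  8.98781452e-01]
 [-9.99999992e-01 -1.02920965e-05  1.26352829e-04]] 0.95
```

View pics/fit.png

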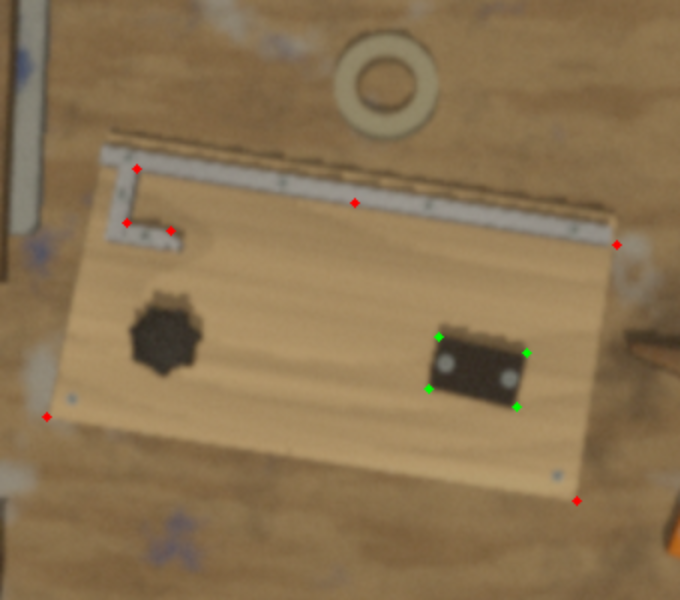

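```bash
cat >> h.py <<'E'
def toolshift(s,tgt,yaw_z=None):
    Rm=R.from_quat(np.roll(s['ee_rot'],-1)).as_matrix()
    return np.round(Rm.T@(np.asarray(tgt)-s['eef_pos']),4)
def inb(b,P):
    c,s=np.cos(b[2]),np.sin(b[2]);return np.array([[c,s],[-s,c]])@(np.asarray(P)[:2]-b[:2])
E
python3 - <<'E'
from h import *
from cell import arm
b=np.load('b.npy');q=np.load('q.npy')
p=arm.get_image('scene');im=p['image'].copy()
im=cv2.resize(im,None,fx=3,fy=3,interpolation=cv2.INTER_CUBIC)
def dr(P,col):
    for a in proj(p,P):cv2.circle(im,tuple(int(round(x)) for x in (a+.5)*3-.5),2,col,-1)
dr(w(b,np.array([(75,0,26),(36,120,26),(36,150,26),(75,150,26),(75,-180,26),(-100,180,12),(-100,-180,12)])/1e3),(0,0,255))
S=np.array([(18,30,30),(18,-30,30),(-18,-30,30),(-18,30,30)])/1e3
dr(w(q,S),(0,255,0))
cv2.imwrite('pics/fit2.png',im[490:760,370:900])
s=arm.read_state()
t=w(b,[[-.075,-.100,.15]])[0]
print(t,toolshift(s,t),toolshift(s,[.40,.3,.2]))
E
```

```text
[ 0.47880693 -0.10475979  0.15      ] [ 0.0813 -0.4763 -0.5093] [ 0.0313 -0.228  -0.18  ]
```

View pics/fit2.png

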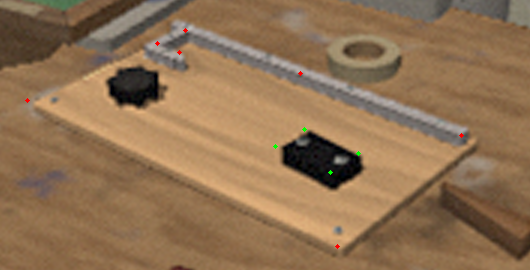

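The scene view puts the spacer roughly 5 mm off the top-view fit. That is good enough to approach, and contact forces will settle the rest. I'm moving above the push point on the spacer's -x side, with the fingers shut.

```bash
python3 -m pendant '[[1,0,-0.03,-0.02,0],[1,0,-0.07,-0.05,0],[1,0.01,-0.11,-0.08,0],[1,0.02,-0.15,-0.11,0],[1,0.03,-0.19,-0.14,0],[1,0.03,-0.23,-0.18,0],[1,0.04,-0.26,-0.21,-0.1],[1,0.04,-0.28,-0.25,-0.2],[1,0.05,-0.31,-0.29,-0.31],[1,0.05,-0.34,-0.33,-0.31],[1,0.06,-0.37,-0.36,-0.31],[1,0.06,-0.4,-0.4,-0.31]]' && python3 -m pendant '[[1,0,0,0,0]]'
python3 - <<'E'
from h import *
from cell import arm
b=np.load('b.npy')
s=arm.read_state();print(s['time_s'],s['eef_pos'],R.from_quat(np.roll(s['ee_rot'],-1)).as_matrix().round(3).tolist(),s['gripper_width'],s['wrist_force'])
print(toolshift(s,w(b,[[-.075,-.103,.15]])[0]),toolshift(s,w(b,[[-.075,-.103,.02]])[0]))
E
```

```text
time_s: 2.2
eef_pos: [0.4584, 0.0252, 0.1708]
ee_rot: [0.535, -0.463, 0.535, 0.463]
wrist_force: [1.4, 0.5, -0.3]
gripper_width: -0.002
time_s: 2.3
eef_pos: [0.4596, 0.0207, 0.1707]
ee_rot: [0.536, -0.462, 0.536, 0.461]
wrist_force: [-0.5, 0.2, 0.9]
gripper_width: 0.0
2.3 [0.45955263 0.02073668 0.17074175] [[0.001, -0.989, 0.148], [-0.0, 0.148, 0.989], [-1.0, -0.001, -0.0]] 0.0003822463121571268 [-0.53357096  0.21260325  0.86874642]
[ 0.0208 -0.0376 -0.1242] [ 0.1508 -0.0376 -0.1242]
```

```bash
python3 -m pendant '[[1,0.02,-0.01,-0.04,0],[1,0.04,-0.02,-0.08,0],[1,0.06,-0.035,-0.124,0],[1,0.1,-0.037,-0.124,0],[1,0.13,-0.037,-0.124,0],[1,0.15,-0.037,-0.124,0],[1,0.15,-0.037,-0.124,0]]'
python3 - <<'E'
from h import *
from cell import arm
for n in('top','scene'):
    p=arm.get_image(n);i=p['image'][110:300,80:340] if n=='top' else p['image'][130:300,120:380]
    cv2.imwrite(f'pics/a_{n}.png',cv2.resize(i,None,fx=3,fy=3,interpolation=cv2.INTER_CUBIC))
s=arm.read_state();print(s['eef_pos'],inb(np.load('b.npy'),s['eef_pos']),s['wrist_force'])
E
```

```text
time_s: 3.0
eef_pos: [0.477, -0.1068, 0.0188]
ee_rot: [0.535, -0.46, 0.536, 0.462]
wrist_force: [-0.4, 0.3, -0.6]
gripper_width: -0.002
[ 0.47804306 -0.10706143  0.0211649 ] [-0.07542419 -0.10238769] [-0.30686823 -0.15186492  0.26530787]
```

View pics/a_top.png

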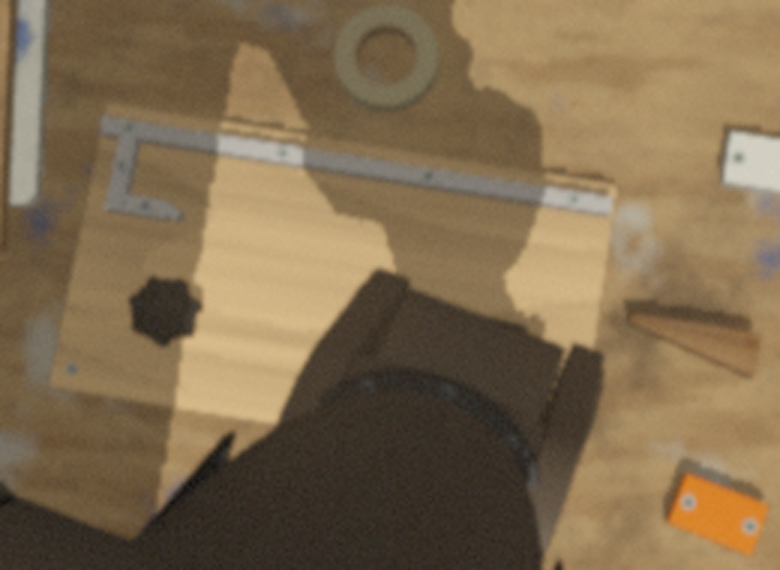

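View pics/a_scene.png

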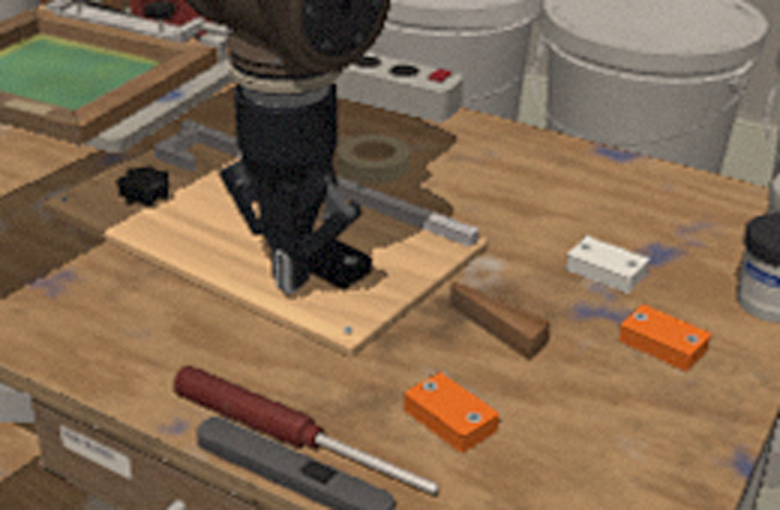

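Run:
```python
from h import *
from cell import arm
p=arm.get_image('scene');s=arm.read_state();b=np.load('b.npy');q=np.load('q.npy')
o=cv2.imread('pics/scene0.png')
def mk(i):
    im=cv2.resize(i[180:250,180:280],None,fx=8,fy=8,interpolation=cv2.INTER_CUBIC)
    def dr(P,col):
        for a in proj(p,P):
            cv2.circle(im,tuple(int(round(x)) for x in (a-[180,180]+.5)*8-.5),3,col,-1)
    e=inb(b,s['eef_pos']);z=s['eef_pos'][2]
    dr(w(b,[[e[0],e[1],z]]),(255,255,0))
    dr(w(b,[[e[0]+i,e[1]+j,z] for i in(-.011,.011) for j in(-.0145,.0145)]),(0,0,255))
    S=np.array([(18,30,30),(18,-30,30),(-18,-30,30),(-18,30,30),(-18,30,12),(-18,-30,12)])/1e3
    dr(w(q,S),(0,255,0))
    return im
cv2.imwrite('pics/z1.png',mk(p['image']));cv2.imwrite('pics/z0.png',mk(o));print(s['eef_pos'])
```

```text
[ 0.47833338 -0.10718507  0.02171386]
```

View pics/z1.png

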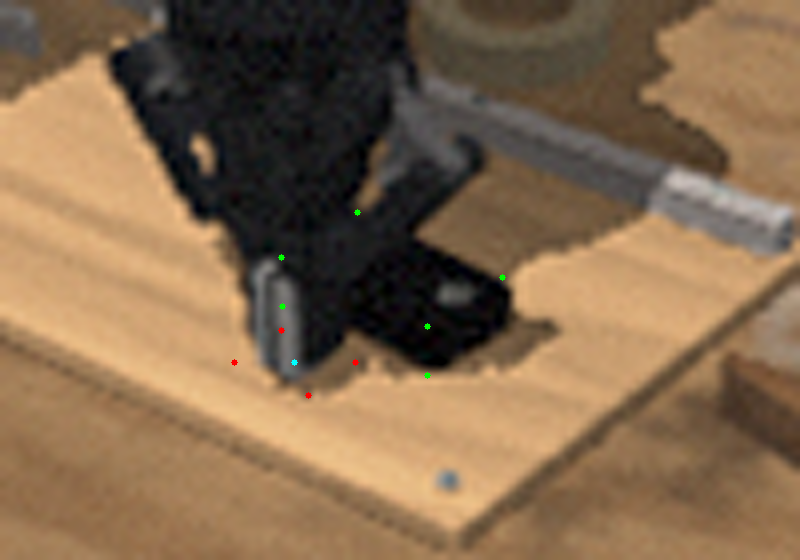

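View pics/z0.png

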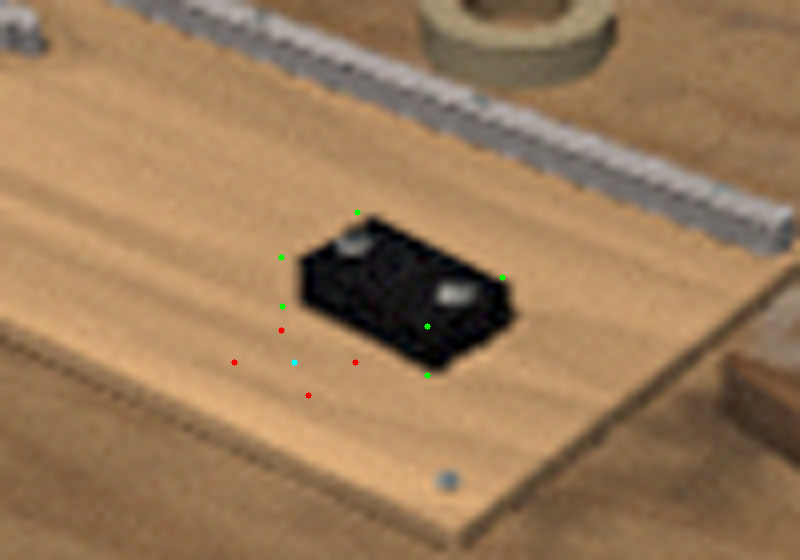

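Relative to the fingertip at (290,370) in the enlarged scene, the finger meets the spacer's near face about 4 mm to the +y side of its centre. I'll correct that and push gently in +x.

```bash
python3 -m pendant '[[1,0.001,0,-0.004,0],[1,0.001,-0.01,-0.004,0],[1,0.001,-0.018,-0.004,0],[1,0.001,-0.026,-0.004,0],[1,0.001,-0.034,-0.004,0],[1,0.001,-0.042,-0.004,0],[1,0.001,-0.05,-0.004,0],[1,0.001,-0.058,-0.004,0]]'
python3 - <<'E'
from h import *
from cell import arm
p=arm.get_image('scene');s=arm.read_state();b=np.load('b.npy')
print(s['eef_pos'],inb(b,s['eef_pos']),s['wrist_force'])
cv2.imwrite('pics/c.png',cv2.resize(p['image'][170:260,170:300],None,fx=6,fy=6,interpolation=cv2.INTER_CUBIC))
E
```

```text
time_s: 3.95
eef_pos: [0.5357, -0.1198, 0.0207]
ee_rot: [0.536, -0.462, 0.535, 0.461]
wrist_force: [-0.6, 0.0, -0.7]
gripper_width: -0.002
[ 0.5369622  -0.12009199  0.02084291] [-0.01524221 -0.106791  ] [ 0.18306609 -0.44536773  0.28232277]
```

View pics/c.png

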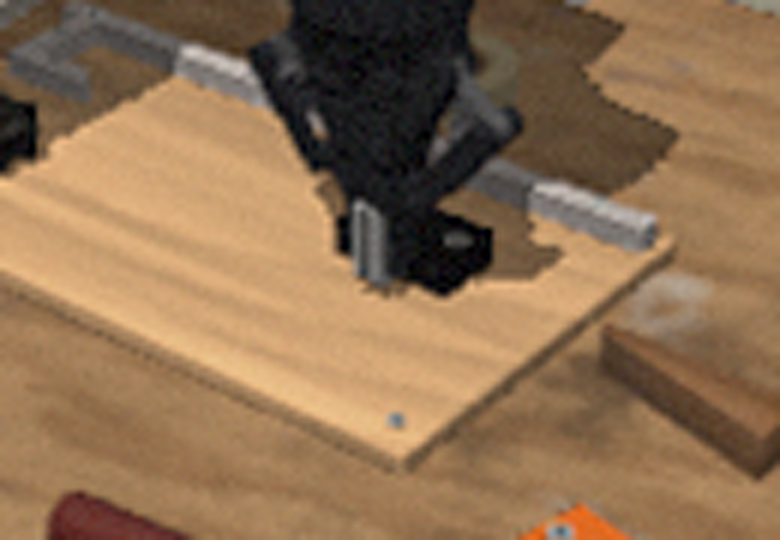

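```bash
python3 -m pendant '[[1,0,-0.008,0,0],[1,0,-0.016,0,0],[1,0,-0.024,0,0],[1,0,-0.032,0,0],[1,0,-0.035,0,0],[1,0,-0.035,0,0]]'
python3 - <<'E'
from h import *
from cell import arm
p=arm.get_image('scene');s=arm.read_state();b=np.load('b.npy')
print(s['eef_pos'],inb(b,s['eef_pos']),s['wrist_force'])
cv2.imwrite('pics/d.png',cv2.resize(p['image'][170:260,170:300],None,fx=6,fy=6,interpolation=cv2.INTER_CUBIC))
E
```

```text
time_s: 4.6
eef_pos: [0.5719, -0.1253, 0.0209]
ee_rot: [0.536, -0.463, 0.535, 0.461]
wrist_force: [-0.8, -0.0, 0.1]
gripper_width: -0.001
[ 0.57154026 -0.12523549  0.02083818] [ 0.01971615 -0.10689753] [-0.39170566  0.57462386 -0.61906918]
```

View pics/d.png

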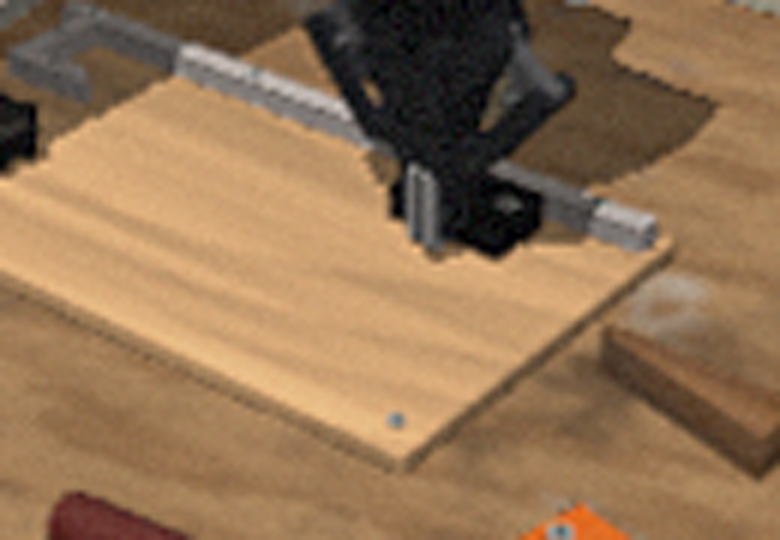

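```bash
python3 -m pendant '[[1,0,-0.003,0,0],[1,0,-0.006,0,0],[1,0,-0.006,0,0]]'; python3 -m pendant '[[1,0,-0.002,0,0],[1,0,-0.004,0,0],[1,0,-0.004,0,0]]'
```

```text
time_s: 4.95
eef_pos: [0.5778, -0.1262, 0.0209]
ee_rot: [0.536, -0.463, 0.535, 0.461]
wrist_force: [-0.4, -0.3, -0.6]
gripper_width: 0.001
time_s: 5.25
eef_pos: [0.5798, -0.1263, 0.0205]
ee_rot: [0.535, -0.461, 0.536, 0.462]
wrist_force: [-9.3, 1.3, 4.3]
gripper_width: -0.001
```

```bash
python3 -m pendant '[[1,0,-0.003,0,0],[1,0,-0.003,0,0],[1,0,-0.003,0,0]]'
python3 - <<'E'
from h import *
from cell import arm
s=arm.read_state();b=np.load('b.npy')
print(s['eef_pos'],inb(b,s['eef_pos']),s['wrist_force'])
for n,y,x in(('scene',(170,260),(170,300)),('top',(130,230),(170,300))):
    p=arm.get_image(n)
    cv2.imwrite(f'pics/e_{n}.png',cv2.resize(p['image'][y[0]:y[1],x[0]:x[1]],None,fx=6,fy=6,interpolation=cv2.INTER_CUBIC))
E
```

```text
time_s: 5.55
eef_pos: [0.5798, -0.126, 0.02]
ee_rot: [0.534, -0.459, 0.537, 0.464]
wrist_force: [-12.9, 0.5, 4.6]
gripper_width: 0.004
[ 0.57979738 -0.1260166   0.02003979] [ 0.02799965 -0.1064805 ] [-12.85466308   0.51683125   4.59432075]
```

View pics/e_scene.png

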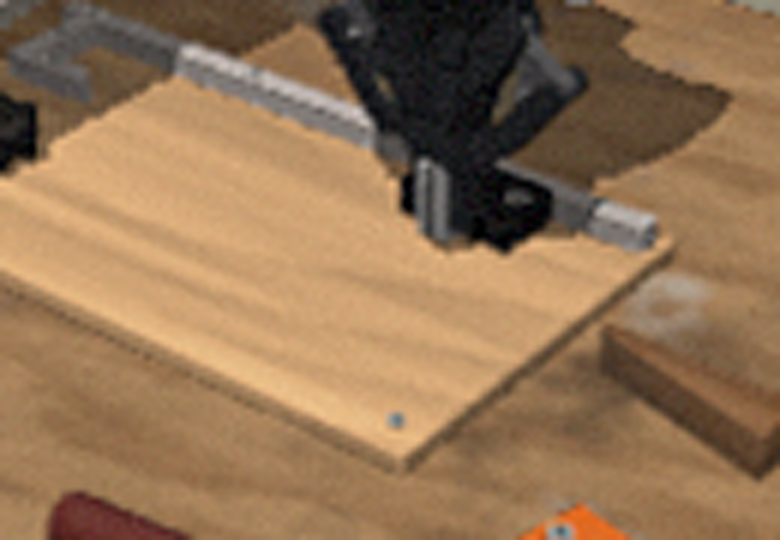

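```bash
python3 -m pendant '[[1,0,0.01,0,0],[1,0,0.025,0,0],[1,-0.04,0.03,0,0],[1,-0.09,0.03,-0.02,0],[1,-0.1,0.03,-0.06,0],[1,-0.1,0.01,-0.09,0],[1,-0.1,-0.02,-0.11,0],[1,-0.1,-0.02,-0.11,0]]'
python3 - <<'E'
from h import *
from cell import arm
s=arm.read_state();b=np.load('b.npy')
print(s['eef_pos'],inb(b,s['eef_pos']),s['wrist_force'])
for n,y,x in(('scene',(170,260),(170,300)),('top',(130,230),(170,300))):
    p=arm.get_image(n)
    cv2.imwrite(f'pics/f_{n}.png',cv2.resize(p['image'][y[0]:y[1],x[0]:x[1]],None,fx=6,fy=6,interpolation=cv2.INTER_CUBIC))
E
```

```text
time_s: 6.45
eef_pos: [0.5862, -0.241, 0.12]
ee_rot: [0.535, -0.46, 0.538, 0.463]
wrist_force: [-0.6, 0.2, 0.0]
gripper_width: -0.004
[ 0.58617315 -0.24104746  0.11995601] [ 0.05088672 -0.21939166] [-0.62386853  0.15626427  0.02340714]
```

View pics/f_scene.png

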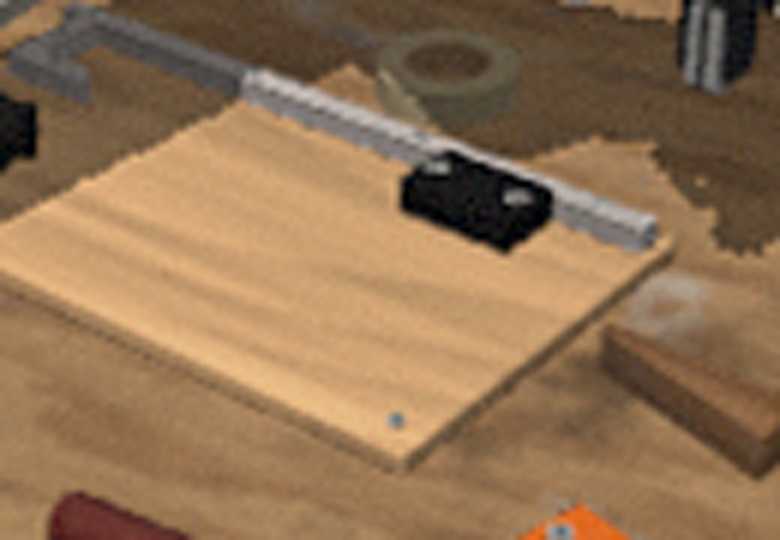

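View pics/f_top.png

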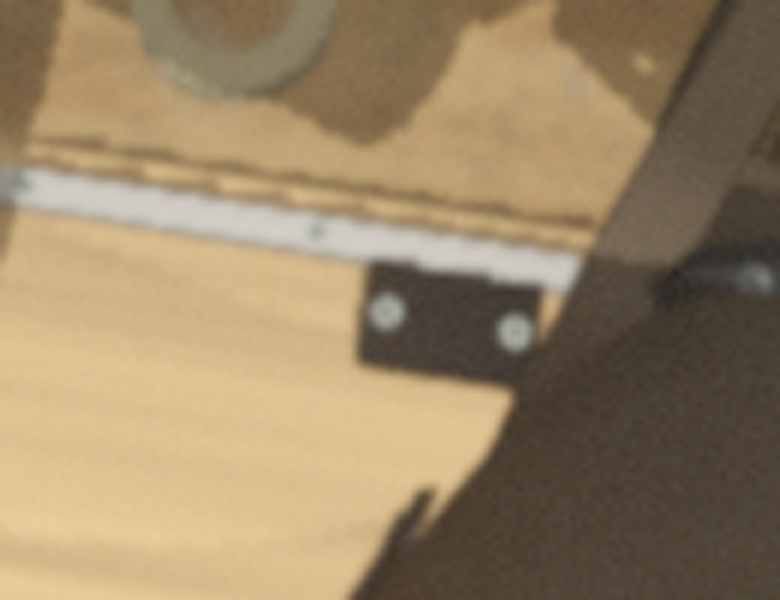

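The spacer lies flat on the rail: its edge is parallel to it with no visible gap, in the top crop from (370,265) to (540,290). Next I place the finger behind its -y end.

Run:
```python
from h import *
from cell import arm
p=arm.get_image('top')
s=arm.read_state();b=np.load('b.npy')
for u in((370,265),(543,290),(360,362),(520,383)):print(inb(b,ray(p,((u[0]+.5)/6-.5+170,(u[1]+.5)/6-.5+130),.030)))
print(R.from_quat(np.roll(s['ee_rot'],-1)).as_matrix().round(3).tolist())
print(toolshift(s,w(b,[[.057,-.165,.10]])[0]),toolshift(s,w(b,[[.057,-.165,.021]])[0]))
```

```text
[ 0.07156579 -0.06911069]
[ 0.07245651 -0.12831058]
[ 0.03823041 -0.071189  ]
[ 0.03974864 -0.12555378]
[[-0.01, -0.989, 0.147], [0.003, 0.147, 0.989], [-1.0, 0.01, 0.001]]
[ 0.0193 -0.0092  0.0513] [ 0.0983 -0.01    0.0511]
```

```bash
python3 -m pendant '[[1,0.01,-0.005,0.03,0],[1,0.03,-0.009,0.051,0],[1,0.06,-0.01,0.051,0],[1,0.085,-0.01,0.051,0],[1,0.098,-0.01,0.051,0],[1,0.098,-0.01,0.051,0]]'
python3 - <<'E'
from h import *
from cell import arm
s=arm.read_state();b=np.load('b.npy')
print(s['eef_pos'],inb(b,s['eef_pos']),s['wrist_force'])
for n,y,x in(('scene',(170,260),(170,300)),):
    p=arm.get_image(n)
    cv2.imwrite(f'pics/g_{n}.png',cv2.resize(p['image'][y[0]:y[1],x[0]:x[1]],None,fx=6,fy=6,interpolation=cv2.INTER_CUBIC))
E
```

```text
time_s: 7.2
eef_pos: [0.599, -0.1874, 0.02]
ee_rot: [0.533, -0.458, 0.538, 0.466]
wrist_force: [0.3, 0.2, 0.7]
gripper_width: -0.001
[ 0.59901865 -0.18744565  0.01996699] [ 0.0558732  -0.16449817] [0.3423117  0.19961693 0.71153855]
```

View pics/g_scene.png

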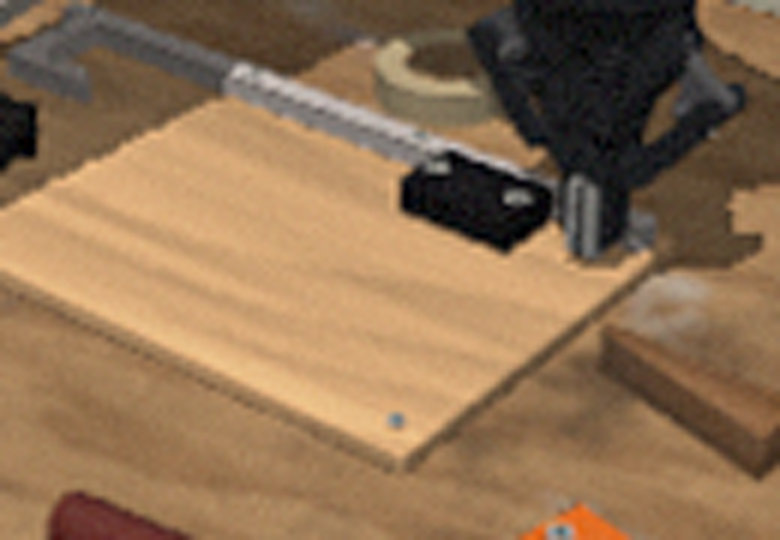

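```bash
cat > t.py <<'E'
from h import *
from cell import arm
s=arm.read_state();b=np.load('b.npy')
M=R.from_quat(np.roll(s['ee_rot'],-1)).as_matrix()
print('inb',inb(b,s['eef_pos']),s['eef_pos'][2],'F',s['wrist_force'].round(1))
print('per 0.1 m of board y:',(M.T@(w(b,[[0,.1,0]])-w(b,[[0,0,0]]))[0]).round(4),'x:',(M.T@(w(b,[[.1,0,0]])-w(b,[[0,0,0]]))[0]).round(4))
E
python3 t.py
```

```text
inb [ 0.05663875 -0.16485982] 0.021273173866278337 F [-0.  -0.   0.4]
per 0.1 m of board y: [0.0002 0.0003 0.1   ] x: [-0.0011 -0.1     0.0003]
```

```bash
python3 -m pendant '[[1,0,0,0.01,0],[1,0,0,0.018,0],[1,0,0,0.026,0],[1,0,0,0.034,0],[1,0,0,0.042,0],[1,0,0,0.05,0],[1,0,0,0.058,0],[1,0,0,0.066,0],[1,0,0,0.074,0],[1,0,0,0.082,0],[1,0,-0.001,0.09,0]]'; python3 t.py
python3 - <<'E'
from h import *
from cell import arm
for n,y,x in(('scene',(170,260),(150,280)),):
    p=arm.get_image(n)
    cv2.imwrite(f'pics/i_{n}.png',cv2.resize(p['image'][y[0]:y[1],x[0]:x[1]],None,fx=6,fy=6,interpolation=cv2.INTER_CUBIC))
E
```

```text
time_s: 8.35
eef_pos: [0.614, -0.0984, 0.0214]
ee_rot: [0.533, -0.458, 0.538, 0.465]
wrist_force: [-1.3, -1.4, 0.4]
gripper_width: -0.002
inb [ 0.05783181 -0.07419942] 0.021361884856302707 F [-1.3 -1.4  0.4]
per 0.1 m of board y: [0.0002 0.0003 0.1   ] x: [-0.0011 -0.1     0.0003]
```

View pics/i_scene.png

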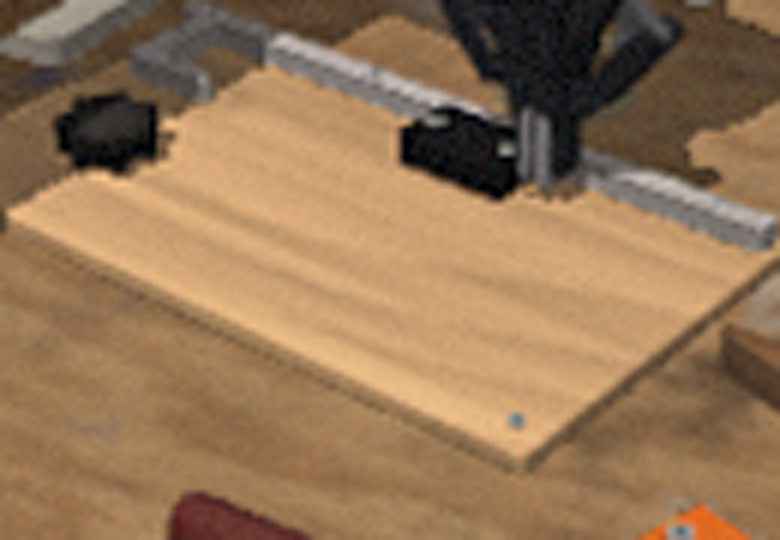

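```bash
python3 -m pendant '[[1,0,0,0.008,0],[1,0,0,0.016,0],[1,0,0,0.024,0],[1,0,0,0.032,0],[1,0,0,0.04,0],[1,0,0,0.048,0],[1,0,0,0.056,0],[1,0,0,0.064,0]]'; python3 t.py
python3 - <<'E'
from h import *
from cell import arm
for n,y,x in(('scene',(150,240),(130,260)),('top',(130,230),(120,250))):
    p=arm.get_image(n)
    cv2.imwrite(f'pics/j_{n}.png',cv2.resize(p['image'][y[0]:y[1],x[0]:x[1]],None,fx=6,fy=6,interpolation=cv2.INTER_CUBIC))
E
```

```text
time_s: 9.2
eef_pos: [0.6237, -0.0334, 0.0215]
ee_rot: [0.533, -0.458, 0.538, 0.465]
wrist_force: [-0.5, -0.4, -0.4]
gripper_width: -0.003
inb [ 0.05812722 -0.00850891] 0.0214986615414748 F [-0.5 -0.4 -0.4]
per 0.1 m of board y: [0.0002 0.0002 0.1   ] x: [-0.0011 -0.1     0.0002]
```

View pics/j_scene.png

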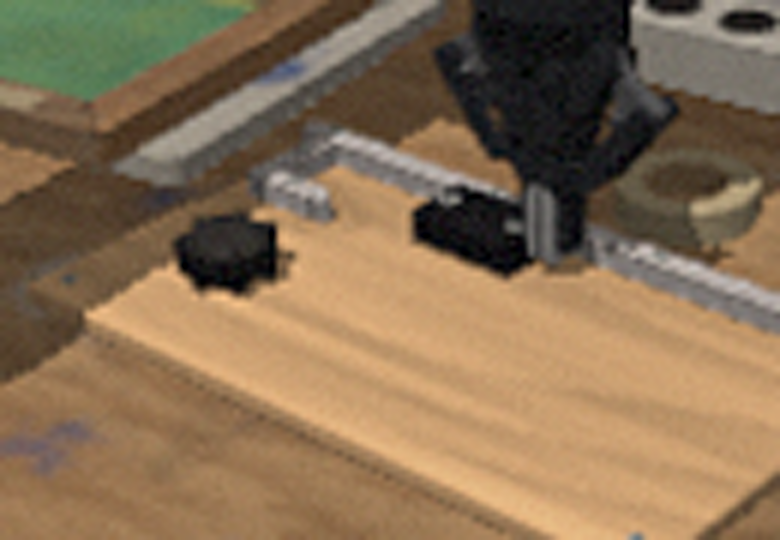

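View pics/j_top.png

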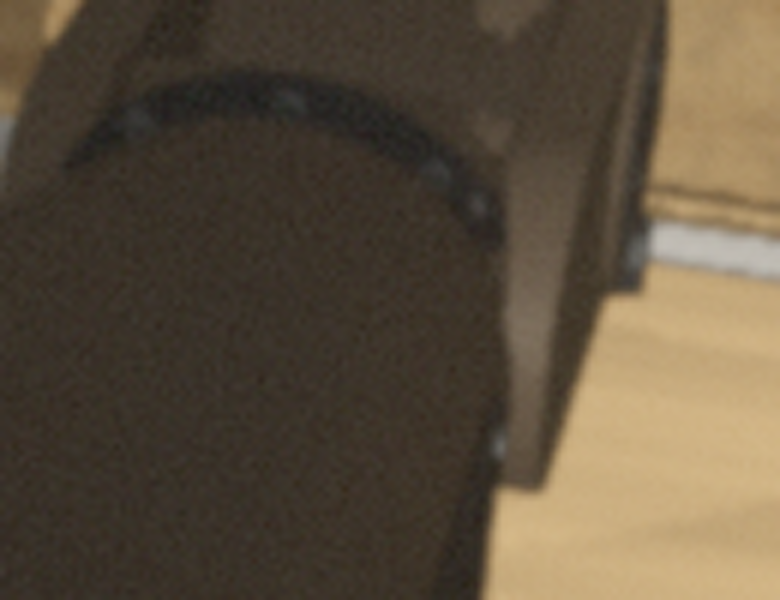

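```bash
python3 -m pendant '[[1,0,0,0.008,0],[1,0,0,0.016,0],[1,0,0,0.024,0],[1,0,0,0.032,0],[1,0,0,0.04,0],[1,0,0,0.045,0]]'; python3 t.py
python3 - <<'E'
from h import *
from cell import arm
for n,y,x in(('scene',(150,240),(130,260)),):
    p=arm.get_image(n)
    cv2.imwrite(f'pics/k_{n}.png',cv2.resize(p['image'][y[0]:y[1],x[0]:x[1]],None,fx=6,fy=6,interpolation=cv2.INTER_CUBIC))
E
```

```text
time_s: 9.9
eef_pos: [0.6304, 0.0124, 0.0216]
ee_rot: [0.533, -0.459, 0.537, 0.466]
wrist_force: [0.7, -0.0, 0.0]
gripper_width: -0.002
inb [0.05813209 0.03775685] 0.021578980257967666 F [ 0.7 -0.   0. ]
per 0.1 m of board y: [0.0002 0.0001 0.1   ] x: [-0.0011 -0.1     0.0001]
```

View pics/k_scene.png

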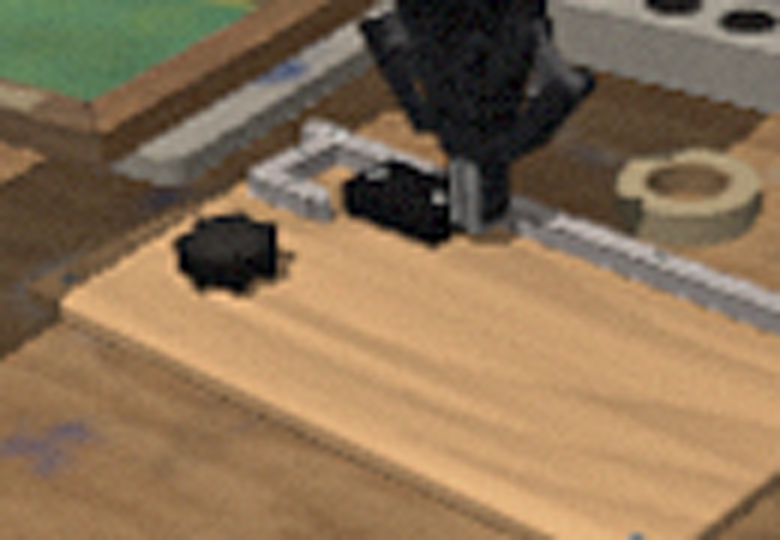

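```bash
python3 -m pendant '[[1,0,0,0.006,0],[1,0,0,0.012,0],[1,0,0,0.018,0],[1,0,0,0.024,0],[1,0,0,0.03,0],[1,0,0,0.036,0],[1,0,0,0.036,0]]'; python3 t.py;  python3 -m pendant '[[1,0,0,0.003,0],[1,0,0,0.006,0],[1,0,0,0.006,0]]'; python3 t.py
```

```text
time_s: 10.65
eef_pos: [0.6356, 0.0492, 0.0216]
ee_rot: [0.533, -0.459, 0.537, 0.466]
wrist_force: [-0.9, -0.6, 0.2]
gripper_width: -0.001
inb [0.05800392 0.07491275] 0.02163060154023049 F [-0.9 -0.6  0.2]
per 0.1 m of board y: [ 0.0002 -0.      0.1   ] x: [-0.0011 -0.1    -0.    ]
time_s: 10.95
eef_pos: [0.6359, 0.051, 0.0218]
ee_rot: [0.531, -0.46, 0.538, 0.465]
wrist_force: [-5.2, -31.2, 4.1]
gripper_width: 0.003
inb [0.05797471 0.07672815] 0.021762658798194442 F [ -5.2 -31.2   4.1]
per 0.1 m of board y: [-0.0003 -0.      0.1   ] x: [-0.0013 -0.1    -0.0001]
```

Firm contact at 31 N. I'll back off and check whether it is the stop or the lip.

```bash
python3 -m pendant '[[1,0,0,-0.01,0],[1,0,0,-0.025,0],[1,-0.05,0,-0.03,0],[1,-0.09,0,-0.06,0],[1,-0.1,0,-0.11,0],[1,-0.1,0,-0.15,0],[1,-0.1,0,-0.19,0],[1,-0.1,0,-0.22,0]]'; python3 t.py
python3 - <<'E'
from h import *
from cell import arm
for n,y,x in(('scene',(160,220),(150,240)),('top',(130,200),(100,200))):
    p=arm.get_image(n)
    cv2.imwrite(f'pics/l_{n}.png',cv2.resize(p['image'][y[0]:y[1],x[0]:x[1]],None,fx=8,fy=8,interpolation=cv2.INTER_CUBIC))
E
```

```text
time_s: 11.75
eef_pos: [0.6049, -0.1693, 0.1226]
ee_rot: [0.531, -0.46, 0.539, 0.465]
wrist_force: [1.0, 0.2, 0.4]
gripper_width: -0.001
inb [ 0.05911464 -0.14569188] 0.12263944734184819 F [1.  0.2 0.4]
per 0.1 m of board y: [-0.0003  0.0001  0.1   ] x: [-0.0012 -0.1     0.0001]
```

View pics/l_scene.png

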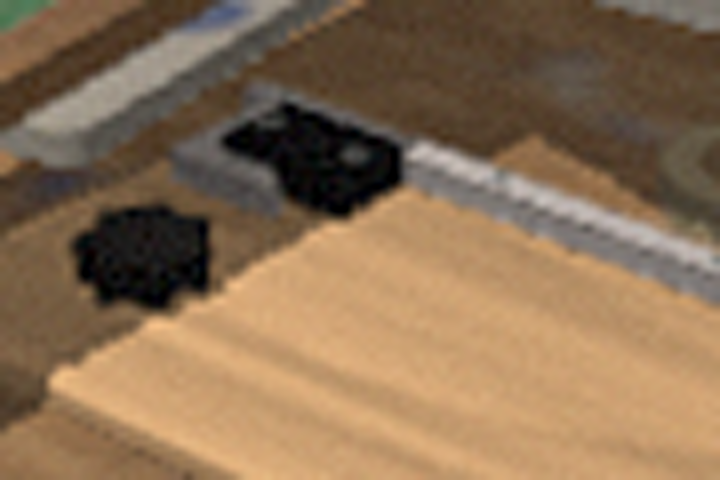

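View pics/l_top.png

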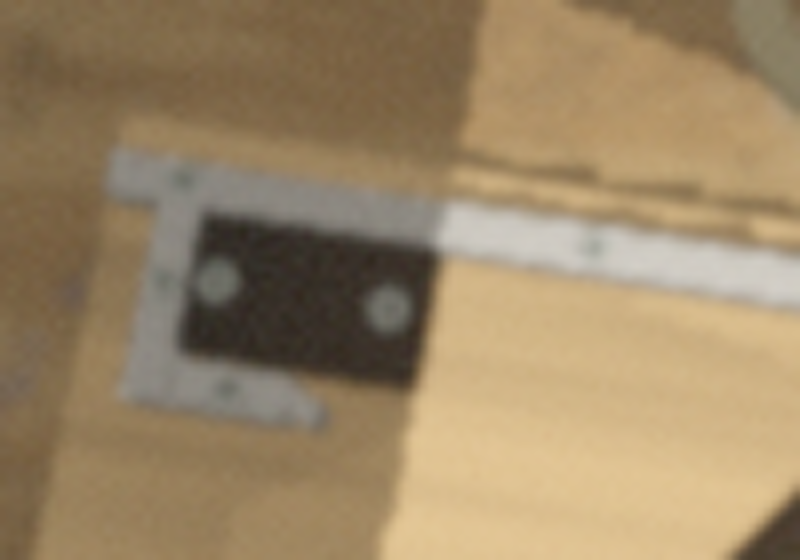

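The spacer fills the nest: in the top crop its left edge (203,215) to (180,352) lies on the end stop and its upper edge on the rail, with no board showing between. The arm is clear.

```bash
python3 -m pendant '[[1,0,0,0,0],[1,0,0,0,0]]'; python3 -c "
from cell import arm
print(arm.sign_off())"
```

```text
time_s: 12.05
eef_pos: [0.6048, -0.1702, 0.1223]
ee_rot: [0.532, -0.459, 0.539, 0.464]
wrist_force: [0.4, -0.4, -0.6]
gripper_width: -0.001
the job is handed in; nothing more can be done
None
```

The spacer is home in the corner nest and the job is handed in, at about 12 s. With the shut fingertips I pushed it across to the rail, pressing at about 13 N to seat it. I then pushed it from its -y end along the rail until the end stop met it at about 31 N, and withdrew.

**Last checks:**
- **Spacer:** in the final top and scene pictures it lies flat against the rail and end stop, with no visible gap.
- **Gripper:** it was clear of everything, at z = 0.12 m with wrist force near zero.
- **Bystanders:** the tool never went near the knob, wedge or tape roll. I did not measure their final positions; no picture showed them shifted.

**Disagreements:**
- **Cameras:** the top-view and scene-view fits differed by about 3–6 mm along the board, with the board appearing about 2% short. I relied on contact forces and close-up pictures for the final positions.
- **Stop position:** the tool stopped at board y = 77 mm, against my estimate of about 75–83 mm, because the shut fingers' thickness was not known.

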